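# Cock and fire a pin setter to lock a security tag

## Task

Set the lock pin of the security tag that is clamped in the pin setter: draw the striker back by its upright handle until the sear catches and holds it by itself, let go of the handle, then press the trip paddle to fire, so that the pin is driven fully home. Draw by feel and stop soon after the catch, without hauling the striker hard into its rubber end buffer; press the paddle no harder than it needs, do not push the pin by hand, and leave the groceries beside it alone.

Things in the scene. Friction and masses are not known exactly. Their poses are not given: they have to be found in the camera images.
- setter: The pin setter: grey and steel bench fixture fixed to the counter, base 300 x 110 x 12 mm, place and yaw vary. Origin: on the counter under its housing (x -45 to +55 mm, 72 wide, top 93 mm up). +x: firing direction; -x: drawing direction, roughly towards the robot; +y: paddle side. A white puck-shaped tag, 52 mm across, is clamped on edge at the front end, its face at x +85, z 50 mm.
- striker (a joint): Striker: steel bar 18 mm thick sliding along the setter's x, 50 mm up. m: 0 at the start (nose on the pin), grows as it is drawn back (-x), -0.008 once the pin is home. A spring pushes it forward: 6 N at 0, plus 0.17 N per mm of draw. The sear catches at 26 to 54 mm of draw, by a hidden setting. Once caught it stays back when let forward; otherwise it shoots home.
- handle (a point): Middle of the striker's upright handle: a plain black round post, 16 mm in diameter, at the rear of the bar, 115 mm above the counter, 95 mm behind the setter's origin at the start; it moves with the striker. The post is free from 61 to 138 mm above the counter; the housing's rear face is 50 mm ahead of its axis.
- paddle (a point): Middle of the top face of the trip paddle: bare steel plate, 30 mm along x, 34 mm along y, 5 thick, beside the housing at setter x 0, y +95, 82 mm above the counter at rest. Pivoted 47 mm further in, it goes down when pressed and springs back. It takes 3 to 12 N; the sear lets go after 5 to 9 mm of travel; solid stop at about 15 mm.
- trip: Rocker of the paddle; lifts the sear off the striker. Origin on its pivot, y +48, z 74 mm in the setter's frame; the paddle is 47 mm further out. Press it with less than 20 N. Feel of the sear while drawing: it rides up a ramp (pull rises 3 to 10 N above the spring over 11 mm), crosses a crest (pull falls by 3 N or more) and drops in to catch 6 to 9 mm of draw after that fall.
- buffer: Rubber end buffer, hidden in the rear of the housing. Origin: the same as the setter's. The striker's collar meets it 2 mm of draw past the catch point, wherever that is; it then adds 2.5 N per mm to the pull and must not be loaded with more than 8 N.
- pin (a joint): How far the tag's lock pin (steel, head 14 mm across, on the striker's axis between nose and tag) has been driven: m, 0 standing 8 mm proud, 0.008 fully home. It is too stiff for the striker's resting push; it takes a blow. More than 20 N of forward shove on the handle would start it moving: do not.
- jar: Amber glass jar, 66 mm across, 95 mm tall, standing near the setter, a bystander. Origin at the centre of its underside, z up.
- tin: Food tin, 72 mm across, 105 mm tall, a bystander. Origin at the centre of its underside, z up.
- carton: Cardboard carton, 65 x 95 x 80 mm, a bystander. Origin at the centre of its underside, z up.

How it is judged:
On the way, in this order (a step that is already met when the one before it is completed fails the run):
1. the striker is drawn back and stays back on its sear with the robot off the handle, the pin not yet driven (value of joint striker above 0.02 m and velocity of joint striker between -0.01 and 0.01 m/s and contact force between each of the arm, the fingers and striker below 0.1 N and value of joint pin below 0.003 m), for 0.3 s.
2. the striker has been fired and the pin driven home (value of joint striker below -0.005 m and value of joint pin above 0.0065 m), for 0.2 s.
At the end, for the whole second after the job is handed in: The lock pin is home (within 1.5 mm of its full 8 mm), the striker is forward against it, and jar, tin and carton stand within 30 mm of where they were (all of step 2 and distance of each of jar, tin, carton from where it was at the start of the episode below 0.03 m); the robot touches nothing.
It fails at once if the striker is hauled into its end buffer with more than 8 N (contact force between buffer and anything else above 8 N).
It fails at once if the trip paddle is pressed with more than 20 N (contact force between any of the fingers, the arm and trip above 20 N).
It fails at once if the pin is pushed by the robot (contact force between any of the fingers, the arm and pin above 0.5 N).
It fails at once if jar, tin or carton is shifted by more than 30 mm or tipped (distance of any of jar, tin, carton from where it was at the start of the episode above 0.03 m or angle between any of jar, tin, carton's own z axis and vertical above 0.4 rad).
It also fails if it takes over 67 s, if anything falls off the work surface, if the arm or the gripper's body presses on something with over 40 N, if the wrist force passes 120 N, or if a joint passes its speed limit or range.

## Robot

A 6-joint arm with a two-finger parallel gripper is mounted at the origin on the work surface. World frame = base frame: x ahead of the robot, y to its left, z up, the work surface at z = 0. Lengths are in m, angles in rad, forces in N, time in s.
With the tool pointing down it reaches from about 0.425 to 0.95 m from the base axis. Payload 3.5 kg.
Tool frame: the origin (TCP) lies on the mounting face of the last link; the fingertips stand 173 mm ahead of it and the grasp point (between the pads) lies 155 mm ahead of it; z points along the fingers, x is the direction in which the jaws open and shut, and the axes are right-handed (so a half turn about z gives the same grasp; the last joint's range is limited). The gripper opens to 85 mm and grips with 20 to 120 N. Pads are 22 mm wide; open, the fingers measure 114 mm over their backs; the gripper's body (76 mm by 85 mm) begins 54 mm behind the grasp point. The pads swing forward as they close: fully open they stand 13 mm farther back than shut.
Start: joints at [-1.341, 0.286, 1.577, -0, 1.279, -0.15], TCP at [0.25, -0.627, 0.405] pointing down, gripper open.
Joint ranges: [-2.77, 2.77], [-0.9, 2.22], [0.21, 2.48], [-1.53, 4.67], [0.24, 2.81], [-2.84, 2.84]. Speed limits (rad/s): [2.79, 2.79, 3.14, 3.14, 3.14, 3.14].

## Interface

Orientations are given as a unit quaternion [x, y, z, w].
In Python, from plant import get_state, read_camera, sign_off gives the robot as it stands.
- The arm moves only by the shell command python3 -m jog 'ROWS' [FORCE]. ROWS is JSON, a list of rows, each an object of numbers: "grip": the closure, from 0 (fully open) to 1 (shut); "x", "y", "z": the shift along the tool's x, y, z in mm; "rx", "ry", "rz": the turn, a rotation vector about the tool's x, y, z in degrees. A call has 1 to 8 rows; each row shifts and turns the commanded pose from where the row before left it, along the tool's axes as they then stand; what a row does not reach is not made up. A row lasts 1/12 s, in which the tool goes at most 41.7 mm and 7.16 degrees, less where a joint would pass 70% of its speed; a pose out of reach is approached as far as the arm can. A call with a gripper value outside its range is refused whole. The fingers move at their own pace and stop on an object; FORCE is the grip in N (left out, the last holds). Time passes only in rows, so rows that do not move let the fingers close. It gives the time, the measured TCP pose, the force and the opening at its end, in the units of the state.
- get_state(): the state, without advancing time (a new reading comes with each control period).
- read_camera(name): name is "scene" or "top"; returns a dict with "frame" (420x560x3 uint8, red, green, blue), "intrinsics" (3x3 intrinsics, pixels), "R" (3x3) and "t" (3): a world point X has camera coordinates R X + t. Camera axes: x right, y down, z forward; pixel columns grow to the right and rows downward; lengths in m; the calibration is good to about 2 mm. A picture is of the moment at which its call begins. There is no depth.
- sign_off(): hands the job in, once; it reports no verdict.
The state is a dict: "time": time; "qpos": joint angles; "dq": joint speeds; "joint_efforts": joint torques, N m; "eef_pos": TCP position; "tcp_rot": TCP orientation; "contact_force": force on the tool from outside, world axes, zero at the start; "wrist_torque": the same for the moment, N m; "opening": opening from 0.0 (shut) to 1.0 (fully open).
Only numpy, scipy, OpenCV 4.12 (cv2) and the standard library are available. Lean on these libraries where they do the work, as an engineer would, in place of code of your own. Each camera call takes 0.05 s, during which the arm holds its last target.

## Working session

There is one attempt and no reset: what is moved stays moved. The work goes in short steps, Python scripts to look and compute and a shell command to move; the robot and the scene stay as the last step left them, time stands still between calls to the robot, and variables do not carry over. Pictures are saved under pics/ and viewed, and the job is handed in when it is done.

```bash
ls; mkdir -p pics; python3 - <<'E'
from plant import get_state, read_camera
import cv2,numpy as np
for n in ("scene","top"):
    c=read_camera(n); cv2.imwrite(f"pics/{n}0.png",c["frame"][:,:,::-1])
    print(n,c["intrinsics"],c["R"],c["t"], -np.array(c["R"]).T@np.array(c["t"]))
print(get_state())
E
```

```text
pics
scene [[496.83767901   0.         278.41643048]
 [  0.         496.83767901 211.90998763]
 [  0.           0.           1.        ]] [[ 0.21002967  0.97765302 -0.00906188]
 [ 0.79671403 -0.17651599 -0.5780042 ]
 [-0.56668712  0.11417831 -0.81598347]] [-0.12625352 -0.38472593  1.82601948] [ 1.36781525 -0.15296996  1.26648441]
top [[506.53282582   0.         285.53076354]
 [  0.         506.53282582 200.7881725 ]
 [  0.           0.           1.        ]] [[-2.76929639e-02 -9.99616376e-01  4.47145037e-04]
 [-9.73894423e-01  2.68795462e-02 -2.25404399e-01]
 [ 2.25305909e-01 -6.67758792e-03 -9.74265188e-01]] [0.02013794 0.58990444 1.49284938] [0.23871454 0.01424248 1.58738923]
{'time': 0.1, 'qpos': array([-1.34100371e+00,  2.87093717e-01,  1.57804305e+00,  2.17222770e-05,
        1.27861734e+00, -1.50024287e-01]), 'dq': array([ 9.53244959e-05, -2.42777472e-03, -2.67800320e-03, -1.42039652e-03,
       -1.67680528e-04, -1.43930158e-03]), 'joint_efforts': array([ 1.30017299e-03, -4.07296264e+01, -2.93698186e+01, -9.91518164e-05,
        3.41618041e-03, -3.94166108e-06]), 'eef_pos': array([ 0.25021684, -0.6266605 ,  0.40346727]), 'tcp_rot': array([ 8.27871668e-01, -5.60916513e-01, -7.86999243e-04, -7.40749821e-04]), 'contact_force': array([ 0.31497051, -0.40500853, -0.80063684]), 'wrist_torque': array([ 0.01380105, -0.00590157, -0.01779858]), 'opening': 0.9988373211202506}
```

View pics/scene0.png

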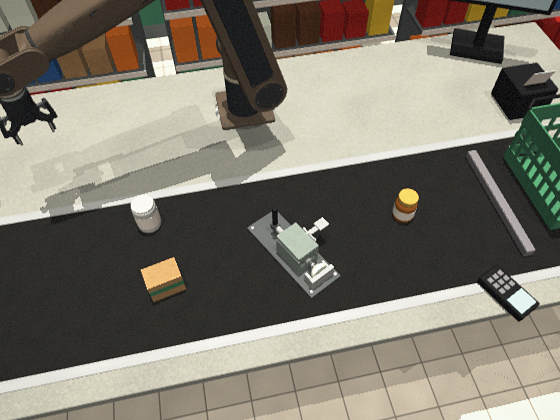

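View pics/top0.png

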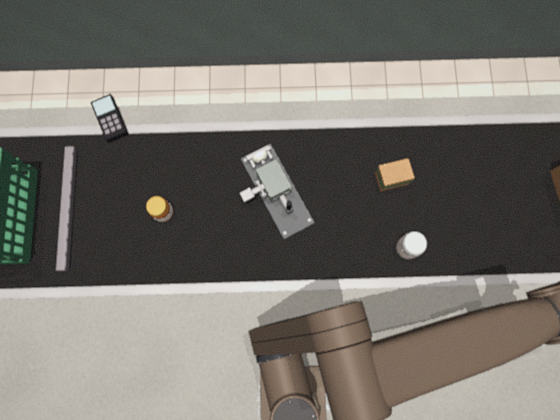

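The setter is in mid-counter: the base runs from (242,155) to (298,235) in top, with the handle near (289,206) and the paddle near (248,195). The jar, tin and carton stand well clear. I'll enlarge both views to measure.

```bash
cat > h.py <<'E'
import numpy as np,cv2
from plant import get_state, read_camera
def ray(c,uv,z):
    K,R,t=[np.array(c[k]) for k in("intrinsics","R","t")]
    d=R.T@np.linalg.inv(K)@np.array([uv[0],uv[1],1.]); o=-R.T@t
    return o+d*(z-o[2])/d[2]
def proj(c,X):
    K,R,t=[np.array(c[k]) for k in("intrinsics","R","t")]
    p=K@(R@np.array(X)+t); return p[:2]/p[2]
E
python3 - <<'E'
import cv2
for n,(x,y) in {"top":(232,138),"scene":(240,200)}.items():
    a=cv2.imread(f"pics/{n}0.png")[y:y+105,x:x+110]
    cv2.imwrite(f"pics/{n}0z.png",cv2.resize(a,None,fx=5.6,fy=5.6,interpolation=cv2.INTER_CUBIC))
E
```

```text
(no output)
```

View pics/top0z.png

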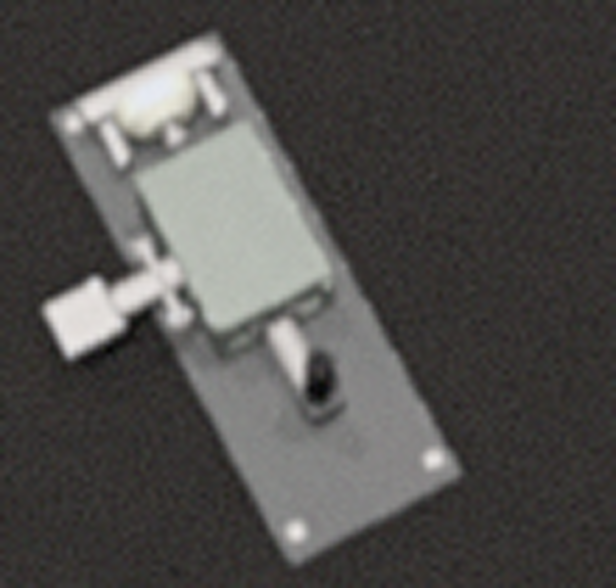

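View pics/scene0z.png

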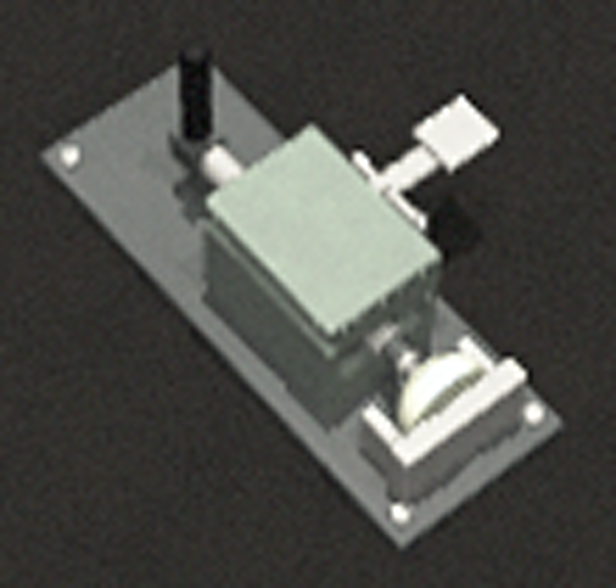

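```bash
python3 - <<'E'
from h import *
cs={n:read_camera(n) for n in("top","scene")}
off={"top":(232,138),"scene":(240,200)}
def P(n,uv,z): return ray(cs[n],[(uv[i]+.5)/5.6-.5+off[n][i] for i in(0,1)],z)
H={"top":[(138,178),(245,123),(332,278),(217,335)],"scene":[(440,260),(331,334),(207,198),(312,124)]}
PD={"top":[(42,316),(97,277),(128,322),(72,360)],"scene":[(413,133),(461,95),(499,133),(455,173)]}
B={"top":[(50,118),(218,32),(462,474),(295,566)],"scene":[(563,425),(403,549),(40,155),(190,62)]}
T={"top":(319,364),"scene":(195,52)}
for n in cs:
    b=np.array([P(n,u,.012) for u in B[n]]); h=np.array([P(n,u,.093) for u in H[n]]); p=np.array([P(n,u,.082) for u in PD[n]])
    print(n,"base c",b.mean(0),"hous c",h.mean(0),"pad c",p.mean(0),"post top",P(n,T[n],.138))
    for q in(b,h):
        d=(q[0]+q[1]-q[2]-q[3])/2; w=(q[0]+q[3]-q[1]-q[2])/2
        print(" len",np.linalg.norm(d),np.linalg.norm(w),"yaw",np.degrees(np.arctan2(d[1],d[0])),np.degrees(np.arctan2(-w[0],w[1])))
        print
    d=b[0]-b[3]; yaw=np.arctan2(d[1],d[0])
    ex=(b[0]+b[1]-b[2]-b[3])[:2]; ex/=np.linalg.norm(ex); ey=np.array([-ex[1],ex[0]])
    hc=h.mean(0)[:2]; O=hc-.005*ex; print(" O",O,"pred handle",O-.095*ex,"pred paddle",O+.095*ey, "base c in setter", (b.mean(0)[:2]-O)@ex,(b.mean(0)[:2]-O)@ey)
E
```

```text
top base c [0.63942605 0.02979777 0.012     ] hous c [0.6559661  0.03984219 0.093     ] pad c [0.60987046 0.12204103 0.082     ] post top [ 0.56822858 -0.00440862  0.138     ]
 len 0.2982947170531402 0.10924257487370712 yaw 26.627088390952096 27.17024957443054
 len 0.09955842583889898 0.06827792159012451 yaw 25.826543216636505 26.106244483721685
 O [0.65149639 0.03760128] pred handle [ 0.56657186 -0.00497599] pred paddle [0.60891912 0.12252581] base c in setter -0.014287582736319493 -0.0015661880729611532
scene base c [0.64246151 0.03085966 0.012     ] hous c [0.65840375 0.0416295  0.093     ] pad c [0.6113068  0.12424667 0.082     ] post top [ 0.57151188 -0.00381524  0.138     ]
 len 0.29762740618587635 0.10460248924913587 yaw 27.219801969448117 26.088794313832235
 len 0.10039934174538852 0.06904709907651622 yaw 25.15340870774581 26.38501606269975
 O [0.65395746 0.03934248] pred handle [ 0.56947792 -0.00411103] pred paddle [0.61050396 0.12382202] base c in setter -0.01410295804929083 -0.0022851074224984943
```

Both views agree to about 3 mm. Yaw is about 26.5°, the origin is about (0.653, 0.0385), and the lengths and heights match what was given. I'll use the shut fingers as a hook in front of the post. First I turn so that tool y lies along the drawing direction, then travel over.

```bash
python3 -m jog '[{"rz":-4.7,"grip":1},{"x":-22,"y":-31,"grip":1},{"x":-22,"y":-31,"grip":1},{"x":-22,"y":-31,"grip":1},{"x":-22,"y":-31,"grip":1},{"x":-22,"y":-31,"grip":1},{"x":-22,"y":-31,"grip":1},{"x":-22,"y":-31,"grip":1}]' 40
cat > st.py <<'E'
from h import *
from scipy.spatial.transform import Rotation as Ro
import sys
ex=np.array([np.cos(np.radians(26.5)),np.sin(np.radians(26.5)),0]);ey=np.array([-ex[1],ex[0],0]);O=np.array([.6527,.0385,0])
s=get_state();R=Ro.from_quat(s["tcp_rot"]).as_matrix()
p=s["eef_pos"]-O;f=s["contact_force"]
print("t%.2f"%s["time"],"setter xyz mm",np.round([p@ex*1e3,p@ey*1e3,p[2]*1e3],1),"F",np.round([f@ex,f@ey,f[2]],2),"open %.2f"%s["opening"])
print("tool x in setter",np.round([R[:,0]@ex,R[:,0]@ey,R[2,0]],3),"z",np.round(R[:,2],3),"q",np.round(s["qpos"],2))
if len(sys.argv)>3:
    g=O+ex*float(sys.argv[1])/1e3+ey*float(sys.argv[2])/1e3; g[2]=float(sys.argv[3])/1e3
    print("to go tool mm",np.round(R.T@(g-s["eef_pos"])*1e3,1))
E
python3 st.py -62 0 400
```

```text
t0.20 setter xyz mm [-657.  -415.8  403.8] F [0.28 0.61 0.8 ] open 1.00
tool x in setter [-0.083 -0.997 -0.001] z [-0.     0.001 -1.   ] q [-1.34  0.29  1.58 -0.    1.28 -0.15]
to go tool mm [-463.5 -558.6    4.6]$[0]: bad value
```

```bash
python3 -m jog '[{"grip":1.0,"x":0,"y":0,"z":0,"rx":0,"ry":0,"rz":-4.7}]' 40; echo; python3 st.py
```

```text
time: 0.28
eef_pos: [0.2502, -0.6268, 0.4042]
tcp_rot: [0.85, -0.526, -0.0, -0.0]
contact_force: [0.3, -0.8, 1.4]
opening: 0.883

t0.28 setter xyz mm [-657.  -415.8  404.2] F [-0.13 -0.84  1.44] open 0.88
tool x in setter [ 0.001 -1.    -0.001] z [-0.     0.001 -1.   ] q [-1.34  0.29  1.58 -0.    1.28 -0.23]
```

```bash
python3 -m jog '[{"grip":1,"x":-22,"y":-31,"z":0,"rx":0,"ry":0,"rz":0},{"grip":1,"x":-22,"y":-31,"z":0,"rx":0,"ry":0,"rz":0},{"grip":1,"x":-22,"y":-31,"z":0,"rx":0,"ry":0,"rz":0},{"grip":1,"x":-22,"y":-31,"z":0,"rx":0,"ry":0,"rz":0},{"grip":1,"x":-22,"y":-31,"z":0,"rx":0,"ry":0,"rz":0},{"grip":1,"x":-22,"y":-31,"z":0,"rx":0,"ry":0,"rz":0},{"grip":1,"x":-22,"y":-31,"z":0,"rx":0,"ry":0,"rz":0},{"grip":1,"x":-22,"y":-31,"z":0,"rx":0,"ry":0,"rz":0}]' 40
python3 -m jog '[{"grip":1,"x":-22,"y":-31,"z":0,"rx":0,"ry":0,"rz":0},{"grip":1,"x":-22,"y":-31,"z":0,"rx":0,"ry":0,"rz":0},{"grip":1,"x":-22,"y":-31,"z":0,"rx":0,"ry":0,"rz":0},{"grip":1,"x":-22,"y":-31,"z":0,"rx":0,"ry":0,"rz":0},{"grip":1,"x":-22,"y":-31,"z":0,"rx":0,"ry":0,"rz":0},{"grip":1,"x":-22,"y":-31,"z":0,"rx":0,"ry":0,"rz":0},{"grip":1,"x":-22,"y":-31,"z":0,"rx":0,"ry":0,"rz":0},{"grip":1,"x":-22,"y":-31,"z":0,"rx":0,"ry":0,"rz":0}]'
python3 st.py -62 0 400
```

```text
time: 0.95
eef_pos: [0.3943, -0.357, 0.4046]
tcp_rot: [0.85, -0.527, 0.0, -0.0]
contact_force: [0.7, -0.5, -0.3]
opening: 0.003
time: 1.62
eef_pos: [0.5379, -0.0888, 0.4047]
tcp_rot: [0.85, -0.526, 0.0, 0.0]
contact_force: [0.6, -0.6, 0.2]
opening: 0.0
t1.62 setter xyz mm [-159.6  -62.7  404.7] F [ 0.28 -0.76  0.15] open 0.00
tool x in setter [-0.001 -1.     0.   ] z [ 0. -0. -1.] q [-0.35 -0.    1.9  -0.    1.24  0.76]
to go tool mm [-62.8 -97.5   4.7]
```

Move over the gap, at height. Then I check in a picture before going down.

```bash
python3 -m jog '[{"grip":1,"x":-21,"y":-32,"z":0,"rx":0,"ry":0,"rz":0},{"grip":1,"x":-21,"y":-32,"z":0,"rx":0,"ry":0,"rz":0},{"grip":1,"x":-21,"y":-32,"z":0,"rx":0,"ry":0,"rz":0},{"grip":1,"x":0,"y":0,"z":30,"rx":0,"ry":0,"rz":0},{"grip":1,"x":0,"y":0,"z":30,"rx":0,"ry":0,"rz":0},{"grip":1,"x":0,"y":0,"z":10,"rx":0,"ry":0,"rz":0},{"grip":1,"x":0,"y":0,"z":0,"rx":0,"ry":0,"rz":0}]'
python3 st.py -62 0 273
python3 - <<'E'
from h import *
c=read_camera("scene");cv2.imwrite("pics/s1.png",cv2.resize(c["frame"][110:310,180:440,::-1],None,fx=3,fy=3,interpolation=cv2.INTER_CUBIC))
E
```

```text
time: 2.2
eef_pos: [0.5941, 0.0088, 0.3304]
tcp_rot: [0.85, -0.526, -0.004, 0.002]
contact_force: [0.4, -0.2, -0.6]
opening: 0.002
t2.20 setter xyz mm [-65.8  -0.5 330.4] F [ 0.31 -0.34 -0.57] open 0.00
tool x in setter [-0.    -1.    -0.005] z [-0.008  0.001 -1.   ] q [-0.16  0.18  1.84 -0.    1.13  0.95]
to go tool mm [-0.2 -4.1 57.4]
```

View pics/s1.png

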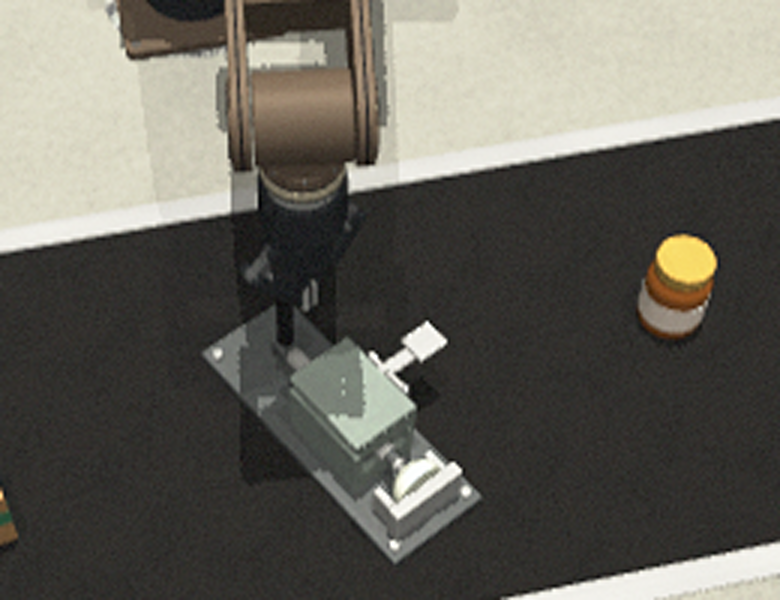

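The picture shows the shut fingertips near (310,300), just to the tag side of the black post at (285,320) and clear of it. Now I go down slowly in front of the post.

```bash
python3 -m jog '[{"grip":1,"x":0,"y":-4,"z":0,"rx":0,"ry":0,"rz":0},{"grip":1,"x":0,"y":0,"z":10,"rx":0,"ry":0,"rz":0},{"grip":1,"x":0,"y":0,"z":10,"rx":0,"ry":0,"rz":0},{"grip":1,"x":0,"y":0,"z":0,"rx":0,"ry":0,"rz":0}]'
python3 st.py -62 0 273
python3 -m jog '[{"grip":1,"x":0,"y":0,"z":10,"rx":0,"ry":0,"rz":0},{"grip":1,"x":0,"y":0,"z":10,"rx":0,"ry":0,"rz":0},{"grip":1,"x":0,"y":0,"z":10,"rx":0,"ry":0,"rz":0},{"grip":1,"x":0,"y":0,"z":4,"rx":0,"ry":0,"rz":0},{"grip":1,"x":0,"y":0,"z":0,"rx":0,"ry":0,"rz":0},{"grip":1,"x":0,"y":0,"z":0,"rx":0,"ry":0,"rz":0},{"grip":1,"x":0,"y":0,"z":0,"rx":0,"ry":0,"rz":0}]'
python3 st.py -62 0 273
python3 - <<'E'
from h import *
for n in("scene","top"):
    c=read_camera(n);x,y=(220,180) if n=="scene" else (230,130)
    cv2.imwrite(f"pics/{n}2.png",cv2.resize(c["frame"][y:y+110,x:x+150,::-1],None,fx=5,fy=5,interpolation=cv2.INTER_CUBIC))
E
```

```text
time: 2.58
eef_pos: [0.5984, 0.01, 0.313]
tcp_rot: [0.85, -0.527, -0.001, 0.001]
contact_force: [-0.1, -0.1, -0.5]
opening: 0.001
t2.58 setter xyz mm [-61.3  -1.3 313. ] F [-0.18 -0.08 -0.5 ] open 0.00
tool x in setter [-0.001 -1.    -0.002] z [-0.003  0.    -1.   ] q [-0.15  0.21  1.84  0.    1.09  0.96]
to go tool mm [-1.2  0.6 40. ]
time: 3.17
eef_pos: [0.5991, 0.0102, 0.2811]
tcp_rot: [0.85, -0.526, 0.0, -0.0]
contact_force: [-0.4, -0.6, 0.6]
opening: -0.001
t3.17 setter xyz mm [-60.6  -1.4 281.1] F [-0.6  -0.35  0.6 ] open -0.00
tool x in setter [-0.001 -1.     0.   ] z [ 0.001 -0.    -1.   ] q [-0.15  0.25  1.86 -0.    1.03  0.96]
to go tool mm [-1.4  1.5  8.1]
```

View pics/scene2.png

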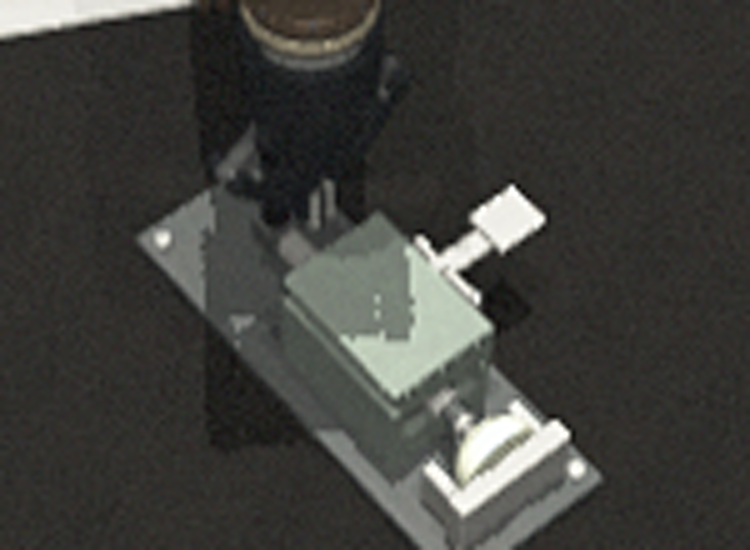

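View pics/top2.png

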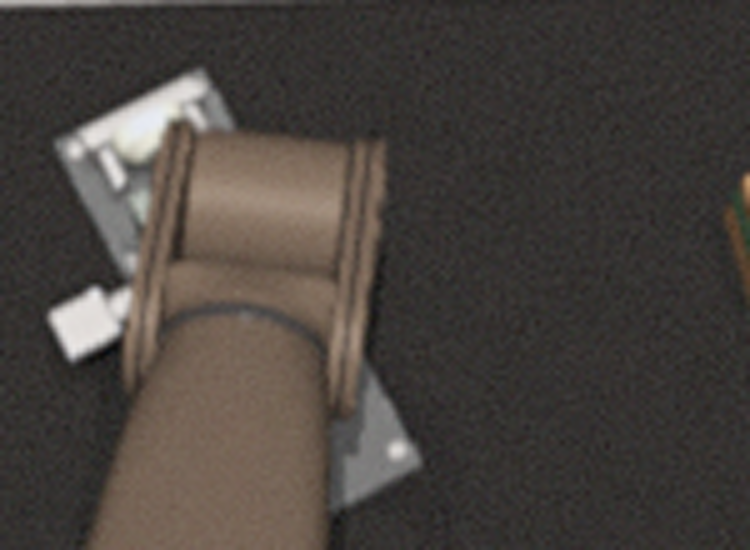

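The fingers are down ahead of the post and clear of the housing. I go 8 mm lower and back up to find first contact.

```bash
python3 -m jog '[{"grip":1,"x":-1.4,"y":4,"z":8,"rx":0,"ry":0,"rz":0},{"grip":1,"x":0,"y":4,"z":0,"rx":0,"ry":0,"rz":0},{"grip":1,"x":0,"y":0,"z":0,"rx":0,"ry":0,"rz":0},{"grip":1,"x":0,"y":0,"z":0,"rx":0,"ry":0,"rz":0}]' >/dev/null
python3 st.py|head -1
python3 -m jog '[{"grip":1,"x":0,"y":2,"z":0,"rx":0,"ry":0,"rz":0},{"grip":1,"x":0,"y":0,"z":0,"rx":0,"ry":0,"rz":0}]' >/dev/null;python3 st.py|head -1
python3 -m jog '[{"grip":1,"x":0,"y":2,"z":0,"rx":0,"ry":0,"rz":0},{"grip":1,"x":0,"y":0,"z":0,"rx":0,"ry":0,"rz":0}]' >/dev/null;python3 st.py|head -1
python3 -m jog '[{"grip":1,"x":0,"y":2,"z":0,"rx":0,"ry":0,"rz":0},{"grip":1,"x":0,"y":0,"z":0,"rx":0,"ry":0,"rz":0}]' >/dev/null;python3 st.py|head -1
python3 -m jog '[{"grip":1,"x":0,"y":2,"z":0,"rx":0,"ry":0,"rz":0},{"grip":1,"x":0,"y":0,"z":0,"rx":0,"ry":0,"rz":0}]' >/dev/null;python3 st.py|head -1
python3 -m jog '[{"grip":1,"x":0,"y":2,"z":0,"rx":0,"ry":0,"rz":0},{"grip":1,"x":0,"y":0,"z":0,"rx":0,"ry":0,"rz":0}]' >/dev/null;python3 st.py|head -1
```

```text
t3.60 setter xyz mm [-6.910e+01  2.000e-01  2.725e+02] F [-0.1  -0.55 -0.29] open 0.00
t3.77 setter xyz mm [-70.9   0.  272.9] F [-0.3  -1.03 -0.38] open 0.00
t3.93 setter xyz mm [-7.290e+01  1.000e-01  2.728e+02] F [ 0.56  0.55 -0.27] open 0.00
t4.10 setter xyz mm [-7.500e+01  1.000e-01  2.727e+02] F [-0.71 -0.19 -0.41] open 0.00
t4.27 setter xyz mm [-7.670e+01  1.000e-01  2.729e+02] F [ 1.71 -0.93 -0.96] open 0.00
t4.43 setter xyz mm [-7.820e+01  2.000e-01  2.729e+02] F [ 6.05 -0.23 -2.75] open 0.00
```

Contact came at about -76.5 as predicted, with 6 N spring preload at about -78, so draw is about -78 minus the tool's setter x. The next 14 mm are safe, since the catch is at 26 mm or more.

```bash

python3 -m jog '[{"grip":1,"x":0,"y":2,"z":0,"rx":0,"ry":0,"rz":0},{"grip":1,"x":0,"y":0,"z":0,"rx":0,"ry":0,"rz":0}]' >/dev/null;python3 st.py|head -1
python3 -m jog '[{"grip":1,"x":0,"y":2,"z":0,"rx":0,"ry":0,"rz":0},{"grip":1,"x":0,"y":0,"z":0,"rx":0,"ry":0,"rz":0}]' >/dev/null;python3 st.py|head -1
python3 -m jog '[{"grip":1,"x":0,"y":2,"z":0,"rx":0,"ry":0,"rz":0},{"grip":1,"x":0,"y":0,"z":0,"rx":0,"ry":0,"rz":0}]' >/dev/null;python3 st.py|head -1
python3 -m jog '[{"grip":1,"x":0,"y":2,"z":0,"rx":0,"ry":0,"rz":0},{"grip":1,"x":0,"y":0,"z":0,"rx":0,"ry":0,"rz":0}]' >/dev/null;python3 st.py|head -1
python3 -m jog '[{"grip":1,"x":0,"y":2,"z":0,"rx":0,"ry":0,"rz":0},{"grip":1,"x":0,"y":0,"z":0,"rx":0,"ry":0,"rz":0}]' >/dev/null;python3 st.py|head -1
python3 -m jog '[{"grip":1,"x":0,"y":2,"z":0,"rx":0,"ry":0,"rz":0},{"grip":1,"x":0,"y":0,"z":0,"rx":0,"ry":0,"rz":0}]' >/dev/null;python3 st.py|head -1
python3 -m jog '[{"grip":1,"x":0,"y":2,"z":0,"rx":0,"ry":0,"rz":0},{"grip":1,"x":0,"y":0,"z":0,"rx":0,"ry":0,"rz":0}]' >/dev/null;python3 st.py|head -1
```

```text
t4.60 setter xyz mm [-8.01e+01  2.00e-01  2.73e+02] F [ 6.94 -0.21 -4.14] open -0.00
t4.77 setter xyz mm [-8.20e+01  2.00e-01  2.73e+02] F [ 7.    0.21 -3.52] open 0.00
t4.93 setter xyz mm [-8.40e+01  2.00e-01  2.73e+02] F [ 7.18  0.48 -3.51] open 0.00
t5.10 setter xyz mm [-8.59e+01  2.00e-01  2.73e+02] F [ 8.    0.36 -4.  ] open 0.00
t5.27 setter xyz mm [-8.79e+01  2.00e-01  2.73e+02] F [ 7.66  0.74 -3.2 ] open -0.00
t5.43 setter xyz mm [-8.98e+01  2.00e-01  2.73e+02] F [ 8.6   0.95 -3.84] open -0.00
t5.60 setter xyz mm [-9.18e+01  2.00e-01  2.73e+02] F [ 8.25 -0.57 -3.92] open -0.00
```

Draw is about 13.5 mm and only the spring is felt so far. The ramp takes 11 mm, so another 8 mm is safe.

```bash

python3 -m jog '[{"grip":1,"x":0,"y":2,"z":0,"rx":0,"ry":0,"rz":0},{"grip":1,"x":0,"y":0,"z":0,"rx":0,"ry":0,"rz":0}]' >/dev/null;python3 st.py|head -1
python3 -m jog '[{"grip":1,"x":0,"y":2,"z":0,"rx":0,"ry":0,"rz":0},{"grip":1,"x":0,"y":0,"z":0,"rx":0,"ry":0,"rz":0}]' >/dev/null;python3 st.py|head -1
python3 -m jog '[{"grip":1,"x":0,"y":2,"z":0,"rx":0,"ry":0,"rz":0},{"grip":1,"x":0,"y":0,"z":0,"rx":0,"ry":0,"rz":0}]' >/dev/null;python3 st.py|head -1
python3 -m jog '[{"grip":1,"x":0,"y":2,"z":0,"rx":0,"ry":0,"rz":0},{"grip":1,"x":0,"y":0,"z":0,"rx":0,"ry":0,"rz":0}]' >/dev/null;python3 st.py|head -1
```

```text
t5.77 setter xyz mm [-9.37e+01  2.00e-01  2.73e+02] F [ 8.09  0.63 -4.07] open -0.00
t5.93 setter xyz mm [-9.570e+01  2.000e-01  2.731e+02] F [ 9.53 -0.13 -4.36] open -0.00
t6.10 setter xyz mm [-9.76e+01  2.00e-01  2.73e+02] F [ 9.95  1.13 -5.2 ] open 0.00
t6.27 setter xyz mm [-9.960e+01  2.000e-01  2.731e+02] F [ 9.06 -0.79 -5.35] open 0.00
```

```bash

python3 -m jog '[{"grip":1,"x":0,"y":2,"z":0,"rx":0,"ry":0,"rz":0},{"grip":1,"x":0,"y":0,"z":0,"rx":0,"ry":0,"rz":0}]' >/dev/null;python3 st.py|head -1
python3 -m jog '[{"grip":1,"x":0,"y":2,"z":0,"rx":0,"ry":0,"rz":0},{"grip":1,"x":0,"y":0,"z":0,"rx":0,"ry":0,"rz":0}]' >/dev/null;python3 st.py|head -1
python3 -m jog '[{"grip":1,"x":0,"y":2,"z":0,"rx":0,"ry":0,"rz":0},{"grip":1,"x":0,"y":0,"z":0,"rx":0,"ry":0,"rz":0}]' >/dev/null;python3 st.py|head -1
python3 -m jog '[{"grip":1,"x":0,"y":2,"z":0,"rx":0,"ry":0,"rz":0},{"grip":1,"x":0,"y":0,"z":0,"rx":0,"ry":0,"rz":0}]' >/dev/null;python3 st.py|head -1
```

```text
t6.43 setter xyz mm [-1.015e+02  2.000e-01  2.730e+02] F [ 9.66 -0.03 -4.97] open 0.00
t6.60 setter xyz mm [-103.1    0.3  273.1] F [13.26  1.02 -6.63] open 0.00
t6.77 setter xyz mm [-104.8    0.3  273.1] F [13.69  0.63 -8.56] open 0.00
t6.93 setter xyz mm [-106.8    0.3  273.1] F [13.93  0.78 -8.24] open -0.00
```

The ramp began at about -102 (draw about 24), so I expect the crest near -113. I continue in finer steps.

```bash

python3 -m jog '[{"grip":1,"x":0,"y":2,"z":0,"rx":0,"ry":0,"rz":0},{"grip":1,"x":0,"y":0,"z":0,"rx":0,"ry":0,"rz":0}]' >/dev/null;python3 st.py|head -1
python3 -m jog '[{"grip":1,"x":0,"y":2,"z":0,"rx":0,"ry":0,"rz":0},{"grip":1,"x":0,"y":0,"z":0,"rx":0,"ry":0,"rz":0}]' >/dev/null;python3 st.py|head -1
python3 -m jog '[{"grip":1,"x":0,"y":1,"z":0,"rx":0,"ry":0,"rz":0},{"grip":1,"x":0,"y":0,"z":0,"rx":0,"ry":0,"rz":0}]' >/dev/null;python3 st.py|head -1
python3 -m jog '[{"grip":1,"x":0,"y":1,"z":0,"rx":0,"ry":0,"rz":0},{"grip":1,"x":0,"y":0,"z":0,"rx":0,"ry":0,"rz":0}]' >/dev/null;python3 st.py|head -1
```

```text
t7.10 setter xyz mm [-108.8    0.3  273.1] F [14.47 -0.63 -7.5 ] open -0.00
t7.27 setter xyz mm [-110.7    0.3  273.1] F [14.35 -0.22 -8.68] open -0.00
t7.43 setter xyz mm [-111.5    0.4  273.1] F [15.98  0.56 -8.04] open 0.00
t7.60 setter xyz mm [-112.6    0.3  273.2] F [15.27 -0.39 -9.15] open 0.00
```

```bash

python3 -m jog '[{"grip":1,"x":0,"y":1,"z":0,"rx":0,"ry":0,"rz":0},{"grip":1,"x":0,"y":0,"z":0,"rx":0,"ry":0,"rz":0}]' >/dev/null;python3 st.py|head -1
python3 -m jog '[{"grip":1,"x":0,"y":1,"z":0,"rx":0,"ry":0,"rz":0},{"grip":1,"x":0,"y":0,"z":0,"rx":0,"ry":0,"rz":0}]' >/dev/null;python3 st.py|head -1
python3 -m jog '[{"grip":1,"x":0,"y":1,"z":0,"rx":0,"ry":0,"rz":0},{"grip":1,"x":0,"y":0,"z":0,"rx":0,"ry":0,"rz":0}]' >/dev/null;python3 st.py|head -1
python3 -m jog '[{"grip":1,"x":0,"y":1,"z":0,"rx":0,"ry":0,"rz":0},{"grip":1,"x":0,"y":0,"z":0,"rx":0,"ry":0,"rz":0}]' >/dev/null;python3 st.py|head -1
```

```text
t7.77 setter xyz mm [-113.9    0.3  273.1] F [12.86  0.54 -5.81] open -0.00
t7.93 setter xyz mm [-1.153e+02  2.000e-01  2.731e+02] F [ 9.97 -1.65 -4.5 ] open -0.00
t8.10 setter xyz mm [-1.164e+02  2.000e-01  2.730e+02] F [10.21 -0.02 -4.63] open 0.00
t8.27 setter xyz mm [-117.2    0.3  273. ] F [11.34  0.45 -6.26] open 0.00
```

The fall came at about -113.5 ± 0.7, so the catch is due between about -119.5 and -122.5, and the buffer 2 mm after that.

```bash

python3 -m jog '[{"grip":1,"x":0,"y":1,"z":0,"rx":0,"ry":0,"rz":0},{"grip":1,"x":0,"y":0,"z":0,"rx":0,"ry":0,"rz":0}]' >/dev/null;python3 st.py|head -1
python3 -m jog '[{"grip":1,"x":0,"y":1,"z":0,"rx":0,"ry":0,"rz":0},{"grip":1,"x":0,"y":0,"z":0,"rx":0,"ry":0,"rz":0}]' >/dev/null;python3 st.py|head -1
python3 -m jog '[{"grip":1,"x":0,"y":1,"z":0,"rx":0,"ry":0,"rz":0},{"grip":1,"x":0,"y":0,"z":0,"rx":0,"ry":0,"rz":0}]' >/dev/null;python3 st.py|head -1
python3 -m jog '[{"grip":1,"x":0,"y":0,"z":0,"rx":0,"ry":0,"rz":0},{"grip":1,"x":0,"y":0,"z":0,"rx":0,"ry":0,"rz":0}]' >/dev/null;python3 st.py|head -1
```

```text
t8.43 setter xyz mm [-1.183e+02  2.000e-01  2.731e+02] F [10.08  0.26 -5.9 ] open 0.01
t8.60 setter xyz mm [-119.3    0.3  273. ] F [10.21  0.08 -6.  ] open -0.00
t8.77 setter xyz mm [-120.1    0.3  273.1] F [12.84  0.53 -6.57] open 0.00
t8.93 setter xyz mm [-120.     0.3  273.1] F [12.9   0.21 -7.39] open -0.00
```

```bash

python3 -m jog '[{"grip":1,"x":0,"y":0.7,"z":0,"rx":0,"ry":0,"rz":0},{"grip":1,"x":0,"y":0,"z":0,"rx":0,"ry":0,"rz":0}]' >/dev/null;python3 st.py|head -1
python3 -m jog '[{"grip":1,"x":0,"y":0.5,"z":0,"rx":0,"ry":0,"rz":0},{"grip":1,"x":0,"y":0,"z":0,"rx":0,"ry":0,"rz":0}]' >/dev/null;python3 st.py|head -1
```

```text
t9.10 setter xyz mm [-120.7    0.3  273.1] F [12.05  0.24 -6.1 ] open -0.00
t9.27 setter xyz mm [-121.2    0.3  273.1] F [12.72  0.02 -6.17] open 0.00
```

Pull jumped from 10 to 12.7 N at -120, back to the pure spring value, and then stayed flat, so it is not the buffer. The sear has probably dropped in. I test by easing forward gently.

```bash

python3 -m jog '[{"grip":1,"x":0,"y":-1,"z":0,"rx":0,"ry":0,"rz":0},{"grip":1,"x":0,"y":0,"z":0,"rx":0,"ry":0,"rz":0}]' >/dev/null;python3 st.py|head -1
python3 -m jog '[{"grip":1,"x":0,"y":-1,"z":0,"rx":0,"ry":0,"rz":0},{"grip":1,"x":0,"y":0,"z":0,"rx":0,"ry":0,"rz":0}]' >/dev/null;python3 st.py|head -1
python3 -m jog '[{"grip":1,"x":0,"y":-1,"z":0,"rx":0,"ry":0,"rz":0},{"grip":1,"x":0,"y":0,"z":0,"rx":0,"ry":0,"rz":0}]' >/dev/null;python3 st.py|head -1
```

```text
t9.43 setter xyz mm [-120.1    0.3  273.1] F [14.14  0.81 -6.3 ] open -0.00
t9.60 setter xyz mm [-1.194e+02  2.000e-01  2.731e+02] F [11.07  0.23 -5.57] open -0.00
t9.77 setter xyz mm [-1.187e+02  2.000e-01  2.730e+02] F [ 8.78 -0.07 -3.87] open -0.00
```

```bash

python3 -m jog '[{"grip":1,"x":0,"y":-1,"z":0,"rx":0,"ry":0,"rz":0},{"grip":1,"x":0,"y":0,"z":0,"rx":0,"ry":0,"rz":0}]' >/dev/null;python3 st.py|head -1
python3 -m jog '[{"grip":1,"x":0,"y":-1,"z":0,"rx":0,"ry":0,"rz":0},{"grip":1,"x":0,"y":0,"z":0,"rx":0,"ry":0,"rz":0}]' >/dev/null;python3 st.py|head -1
```

```text
t9.93 setter xyz mm [-1.181e+02  2.000e-01  2.730e+02] F [ 5.53 -0.42 -2.89] open 0.01
t10.10 setter xyz mm [-1.176e+02  1.000e-01  2.729e+02] F [ 3.77 -0.66 -1.16] open 0.00
```

The force unloads at about 3 to 4 N/mm, the same as at first contact, so the striker is held on the sear. I back off fully.

```bash

python3 -m jog '[{"grip":1,"x":0,"y":-1.5,"z":0,"rx":0,"ry":0,"rz":0},{"grip":1,"x":0,"y":0,"z":0,"rx":0,"ry":0,"rz":0}]' >/dev/null;python3 st.py|head -1
python3 -m jog '[{"grip":1,"x":0,"y":-4,"z":0,"rx":0,"ry":0,"rz":0},{"grip":1,"x":0,"y":-4,"z":0,"rx":0,"ry":0,"rz":0},{"grip":1,"x":0,"y":0,"z":0,"rx":0,"ry":0,"rz":0},{"grip":1,"x":0,"y":0,"z":0,"rx":0,"ry":0,"rz":0},{"grip":1,"x":0,"y":0,"z":0,"rx":0,"ry":0,"rz":0},{"grip":1,"x":0,"y":0,"z":0,"rx":0,"ry":0,"rz":0},{"grip":1,"x":0,"y":0,"z":0,"rx":0,"ry":0,"rz":0}]' >/dev/null;python3 st.py|head -1
python3 -m jog '[{"grip":1,"x":0,"y":0,"z":-30,"rx":0,"ry":0,"rz":0},{"grip":1,"x":0,"y":0,"z":-30,"rx":0,"ry":0,"rz":0},{"grip":1,"x":0,"y":0,"z":-20,"rx":0,"ry":0,"rz":0},{"grip":1,"x":0,"y":0,"z":0,"rx":0,"ry":0,"rz":0},{"grip":1,"x":0,"y":0,"z":0,"rx":0,"ry":0,"rz":0}]' >/dev/null;python3 st.py 0 95 300
python3 - <<'E'
from h import *
c=read_camera("scene");cv2.imwrite("pics/s3.png",cv2.resize(c["frame"][180:300,220:370,::-1],None,fx=5,fy=5,interpolation=cv2.INTER_CUBIC))
E
```

```text
t10.27 setter xyz mm [-1.166e+02  1.000e-01  2.727e+02] F [-0.54 -0.26 -0.65] open 0.00
t10.85 setter xyz mm [-1.085e+02  1.000e-01  2.727e+02] F [ 0.51  1.11 -0.19] open -0.00
t11.27 setter xyz mm [-1.083e+02 -1.000e-01  3.543e+02] F [ 1.04  0.6  -0.73] open -0.00
tool x in setter [-0.001 -1.     0.002] z [ 0.003 -0.001 -1.   ] q [-0.2   0.07  1.92 -0.    1.15  0.91]
to go tool mm [ -95.3 -108.    54.4]
```

View pics/s3.png

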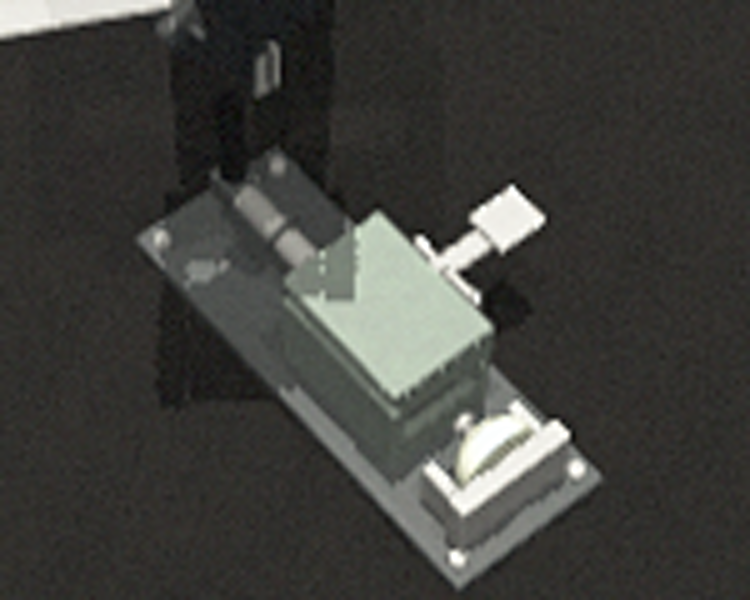

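The striker stays cocked: its bar reaches out to (220,180), and the pin at (465,425) is still proud with the nose away from it. Next I go over the paddle.

```bash

python3 -m jog '[{"grip":1,"x":-24,"y":-27,"z":0,"rx":0,"ry":0,"rz":0},{"grip":1,"x":-24,"y":-27,"z":0,"rx":0,"ry":0,"rz":0},{"grip":1,"x":-24,"y":-27,"z":0,"rx":0,"ry":0,"rz":0},{"grip":1,"x":-23,"y":-27,"z":0,"rx":0,"ry":0,"rz":0},{"grip":1,"x":0,"y":0,"z":30,"rx":0,"ry":0,"rz":0},{"grip":1,"x":0,"y":0,"z":30,"rx":0,"ry":0,"rz":0},{"grip":1,"x":0,"y":0,"z":20,"rx":0,"ry":0,"rz":0},{"grip":1,"x":0,"y":0,"z":0,"rx":0,"ry":0,"rz":0}]' >/dev/null
python3 -m jog '[{"grip":1,"x":0,"y":0,"z":0,"rx":0,"ry":0,"rz":0},{"grip":1,"x":0,"y":0,"z":0,"rx":0,"ry":0,"rz":0}]' >/dev/null
python3 st.py 0 95 260
python3 - <<'E'
from h import *
c=read_camera("scene");cv2.imwrite("pics/s4.png",cv2.resize(c["frame"][160:300,220:370,::-1],None,fx=4,fy=4,interpolation=cv2.INTER_CUBIC))
E
```

```text
t12.15 setter xyz mm [ -0.3  94.8 273. ] F [0.93 0.12 0.12] open -0.00
tool x in setter [-0.001 -1.     0.   ] z [ 0. -0. -1.] q [ 0.04  0.31  1.8  -0.    1.03  1.15]
to go tool mm [-0.2 -0.3 13. ]
```

View pics/s4.png

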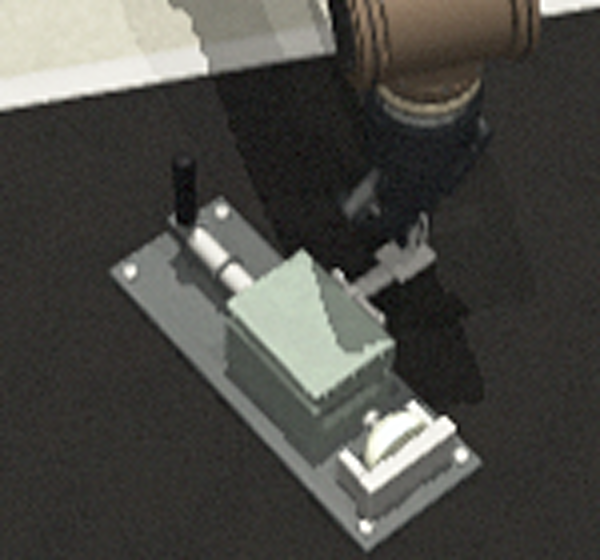

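The handle is back at (183,190), off the housing, and the striker is clearly held. The fingertips at (415,240) stand above the paddle at (407,260). I press in small steps.

```bash

python3 -m jog '[{"grip":1,"x":0,"y":0,"z":6,"rx":0,"ry":0,"rz":0},{"grip":1,"x":0,"y":0,"z":6,"rx":0,"ry":0,"rz":0},{"grip":1,"x":0,"y":0,"z":0,"rx":0,"ry":0,"rz":0}]' >/dev/null;python3 st.py|head -1
python3 -m jog '[{"grip":1,"x":0,"y":0,"z":3,"rx":0,"ry":0,"rz":0},{"grip":1,"x":0,"y":0,"z":0,"rx":0,"ry":0,"rz":0}]' >/dev/null;python3 st.py|head -1
python3 -m jog '[{"grip":1,"x":0,"y":0,"z":2,"rx":0,"ry":0,"rz":0},{"grip":1,"x":0,"y":0,"z":0,"rx":0,"ry":0,"rz":0}]' >/dev/null;python3 st.py|head -1
python3 -m jog '[{"grip":1,"x":0,"y":0,"z":2,"rx":0,"ry":0,"rz":0},{"grip":1,"x":0,"y":0,"z":0,"rx":0,"ry":0,"rz":0}]' >/dev/null;python3 st.py|head -1
python3 -m jog '[{"grip":1,"x":0,"y":0,"z":2,"rx":0,"ry":0,"rz":0},{"grip":1,"x":0,"y":0,"z":0,"rx":0,"ry":0,"rz":0}]' >/dev/null;python3 st.py|head -1
```

```text
t12.45 setter xyz mm [ -0.7  95.  260.1] F [-0.08 -0.63  0.05] open -0.00
t12.62 setter xyz mm [ -0.6  95.1 257.3] F [ 0.   -0.94  0.07] open 0.00
t12.78 setter xyz mm [ -0.3  95.  255.7] F [-0.15 -0.42  0.93] open -0.00
t12.95 setter xyz mm [ -0.  95. 255.] F [-2.02  1.49  5.24] open -0.01
t13.12 setter xyz mm [ -0.   95.1 253.4] F [-1.88  1.19  5.55] open 0.00
```

```bash

python3 -m jog '[{"grip":1,"x":0,"y":0,"z":1.5,"rx":0,"ry":0,"rz":0},{"grip":1,"x":0,"y":0,"z":0,"rx":0,"ry":0,"rz":0}]' >/dev/null;python3 st.py|head -1
python3 -m jog '[{"grip":1,"x":0,"y":0,"z":1.5,"rx":0,"ry":0,"rz":0},{"grip":1,"x":0,"y":0,"z":0,"rx":0,"ry":0,"rz":0}]' >/dev/null;python3 st.py|head -1
python3 -m jog '[{"grip":1,"x":0,"y":0,"z":1.5,"rx":0,"ry":0,"rz":0},{"grip":1,"x":0,"y":0,"z":0,"rx":0,"ry":0,"rz":0}]' >/dev/null;python3 st.py|head -1
python3 - <<'E'
from h import *
c=read_camera("scene");cv2.imwrite("pics/s5.png",cv2.resize(c["frame"][160:300,220:370,::-1],None,fx=4,fy=4,interpolation=cv2.INTER_CUBIC))
E
```

```text
t13.28 setter xyz mm [-1.00e-01  9.52e+01  2.51e+02] F [-0.27  0.71  1.37] open 0.00
t13.45 setter xyz mm [ -0.   95.2 249.5] F [-0.78  2.85  5.68] open -0.00
t13.62 setter xyz mm [  0.   95.2 248.1] F [-0.72  1.93  6.1 ] open 0.00
```

View pics/s5.png

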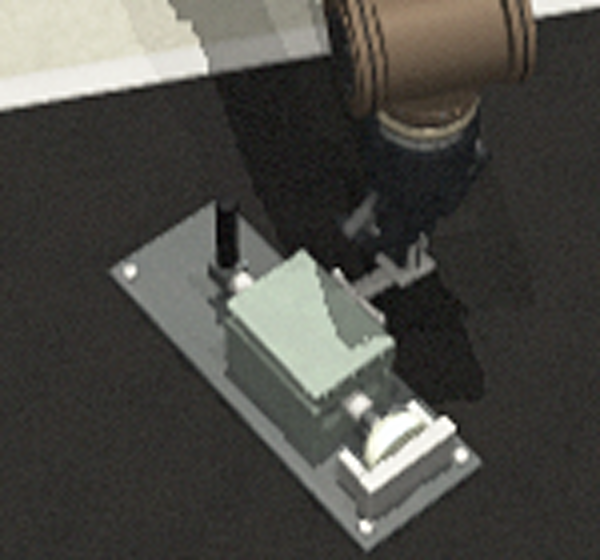

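It fired: the handle is forward at (227,235) and the nose has come forward to (357,405). I lift off the paddle and check from both views.

```bash

python3 -m jog '[{"grip":1,"x":0,"y":0,"z":-10,"rx":0,"ry":0,"rz":0},{"grip":1,"x":0,"y":0,"z":-30,"rx":0,"ry":0,"rz":0},{"grip":1,"x":0,"y":0,"z":-35,"rx":0,"ry":0,"rz":0},{"grip":1,"x":35,"y":15,"z":-15,"rx":0,"ry":0,"rz":0},{"grip":1,"x":35,"y":15,"z":0,"rx":0,"ry":0,"rz":0},{"grip":1,"x":35,"y":15,"z":0,"rx":0,"ry":0,"rz":0},{"grip":1,"x":35,"y":15,"z":0,"rx":0,"ry":0,"rz":0},{"grip":1,"x":35,"y":15,"z":0,"rx":0,"ry":0,"rz":0}]' 
python3 -m jog '[{"grip":1,"x":38,"y":15,"z":0,"rx":0,"ry":0,"rz":0},{"grip":1,"x":38,"y":15,"z":0,"rx":0,"ry":0,"rz":0},{"grip":1,"x":38,"y":15,"z":0,"rx":0,"ry":0,"rz":0},{"grip":1,"x":38,"y":15,"z":0,"rx":0,"ry":0,"rz":0},{"grip":1,"x":0,"y":0,"z":0,"rx":0,"ry":0,"rz":0},{"grip":1,"x":0,"y":0,"z":0,"rx":0,"ry":0,"rz":0}]' 
python3 - <<'E'
from h import *
c=read_camera("scene")
# post top centroid / displacement vs start using black mask on the crop
a=cv2.imread("pics/scene0.png");b=np.ascontiguousarray(c["frame"][:,:,::-1])
A,B=a[200:305,240:350],b[200:305,240:350]
cv2.imwrite("pics/s6.png",cv2.resize(np.hstack([A,B]),None,fx=3.6,fy=5*.72,interpolation=cv2.INTER_CUBIC))
c=read_camera("top");cv2.imwrite("pics/t6.png",c["frame"][:,:,::-1])
E
```

```text
time: 14.33
eef_pos: [0.6204, -0.0684, 0.3374]
tcp_rot: [0.85, -0.526, 0.0, 0.0]
contact_force: [0.1, 0.0, 1.0]
opening: -0.002
time: 14.83
eef_pos: [0.6343, -0.2321, 0.3367]
tcp_rot: [0.849, -0.528, -0.0, 0.0]
contact_force: [-0.2, -0.3, 0.1]
opening: -0.001
```

View pics/s6.png

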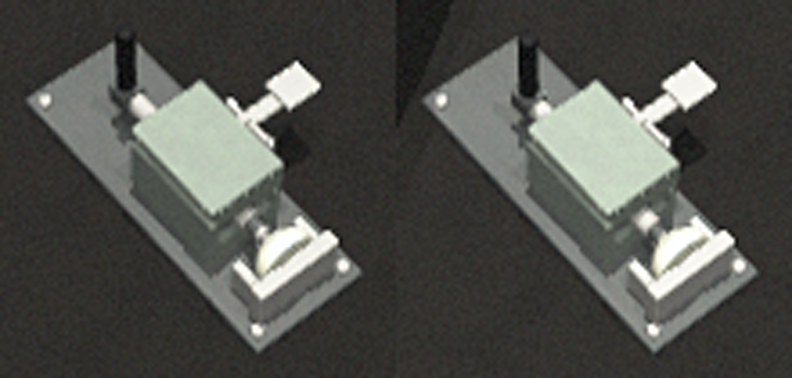

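View pics/t6.png

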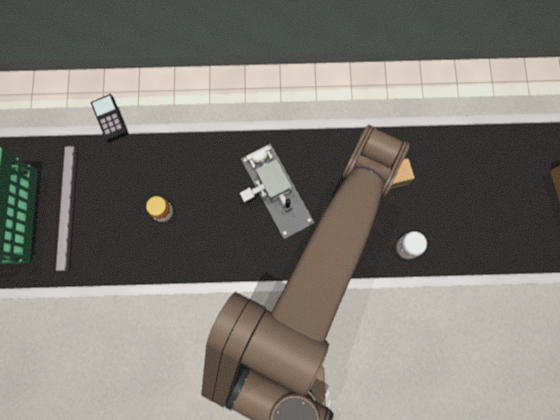

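The handle has moved slightly forward compared with the start, and the groceries are where they were. I check that move in numbers: it should be about 8 mm.

```bash
python3 - <<'E'
from h import *
b=read_camera("scene");a=cv2.imread("pics/scene0.png").astype(float)
B=b["frame"][:,:,::-1].astype(float)
ex=np.array([np.cos(np.radians(26.5)),np.sin(np.radians(26.5)),0]);H0=np.array([.568,-.0045,.115])
print("expected px shift for 8mm",proj(b,H0+.008*ex)-proj(b,H0))
# subpixel darkness-weighted column of post, rows of scene 212..222
def cen(I):
    g=np.clip(50-I[211:222,266:286].mean(2),0,None)*0
    g=I[212:222,266:288].mean(2); w=np.clip(30-g,0,None); xs=np.arange(266,288);ys=np.arange(212,222)
    return (w.sum(0)@xs)/w.sum()
print("col start/now",cen(a),cen(B))
T=a[206:227,270:282].astype(np.float32)
for U in (B,):
    r=cv2.matchTemplate(U[200:235,262:295].astype(np.float32),T,cv2.TM_CCOEFF_NORMED); j=np.unravel_index(r.argmax(),r.shape); print("template shift px",j[1]+262-270,j[0]+200-206,r.max())
E
python3 st.py|head -1
```

```text
expected px shift for 8mm [1.75304062 1.79475687]
col start/now 274.5023956194388 275.3851907255049
template shift px 2 2 0.93320835
t14.98 setter xyz mm [-135.2 -230.8  336.8] F [ 0.34 -0.2   0.53] open 0.00
```

```bash
python3 - <<'E'
from h import *
a=cv2.imread("pics/scene0.png").astype(np.float32)
up=lambda I:cv2.resize(I,None,fx=8,fy=8,interpolation=cv2.INTER_CUBIC)
for k in range(3):
    B=read_camera("scene")["frame"][:,:,::-1].astype(np.float32)
    for (y0,y1,x0,x1) in((206,227,270,282),(208,224,271,280)):
        r=cv2.matchTemplate(up(B[y0-6:y1+8,x0-6:x1+8]),up(a[y0:y1,x0:x1]),cv2.TM_CCOEFF_NORMED);j=np.unravel_index(r.argmax(),r.shape);print(j[1]/8-6,j[0]/8-6,round(float(r.max()),3))
E
```

```text
1.75 1.875 0.949
1.875 1.875 0.949
1.75 1.875 0.95
1.875 1.75 0.95
1.75 1.875 0.949
1.75 1.75 0.948
```

The shift is (1.8, 1.8) px against (1.75, 1.79) expected for 8 mm, so the pin is home. I hand the job in.

```bash
python3 -c "
from plant import sign_off;print(sign_off())"
```

```text
the job is handed in; nothing more can be done
None
```

The security tag's lock pin is set. I drew the striker, let it catch on its sear, fired it with the paddle and handed the job in at about 15 s of the 67 s allowed. `sign_off` reports no verdict, so the checks below are my own.

- **Draw:** I hooked the shut fingers in front of the post and drew by feel. The ramp began at about 24 mm of draw, and the crest came at about 36 mm. The catch showed at about 42 mm, and I stopped about 1 mm past it. The pull was still only the spring's, with no sign of the buffer.
- **Hold:** I eased forward until the force fell to zero and moved clear. A picture showed the striker still held back and the pin still proud.
- **Fire:** I pressed the paddle in small steps. The striker fired after about 4–5 mm of tool travel, with about 6 N the highest reading. I pressed about 3 mm further before lifting off.

**Last checks:**
- The handle sits (1.8, 1.8) px forward of its start in the scene view, against (1.75, 1.79) px expected for 8 mm, so the pin is home.
- A rougher first check using only the post's dark column gave a shift of 0.9 px. I judged it spoiled by the shadow around the post and trusted the repeated template match instead.
- The jar and tin look unmoved in the last top view. The carton was partly hidden behind the arm there, and the part in view was in its place. I checked all three by eye, not by measurement.
- The arm was clear of everything, with the wrist force near zero.

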